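Static balance check of centrifuge rotors on knife edges

ROBOT

A 6-joint arm with a two-finger parallel gripper is mounted at the origin on a cart in front of the work surface, level with it; the furniture and walls round the work are solid. World frame = base frame: x ahead of the robot, y to its left, z up, the work surface at z = 0. Lengths are in m, angles in degrees, forces in N, time in s.
With the tool pointing down it reaches from about 0.4 to 0.825 m from the base axis. Payload 7 kg.
Tool frame: the origin (TCP) lies midway between the tips of the shut fingers; the grasp point (between the pads) lies ctrl.tcp_to_grasp behind it (ctrl.tcp_to_grasp is the distance from the TCP to the grasp point, in m); z points along the fingers, y is the line along which they close (so a half turn about z gives the same grasp; the last joint's range is limited). The gripper opens to 88 mm and grips with 3 to 60 N. Pads are 19 mm wide; open, the fingers measure 130 mm over their backs; the gripper's body (78 mm by 193 mm) begins 47 mm behind the grasp point.
Start: joints at [86.236, 20.546, 0.682, 0, -70.136, -16.507], TCP at [0.234, 0.633, 0.227] pointing down, gripper open.
Joint ranges: [-176.03, 176.03], [-82.01, 121.73], [-58.28, 71.71], [-173.87, 95.51], [-174.79, -0.11], [-173.66, 173.66]. Speed limits (degrees/s): [136.94, 136.94, 172.46, 180, 180, 180].

INTERFACE

Orientations are given as [roll, pitch, yaw] about the fixed x, y, z axes, in that order (R = Rz(yaw) Ry(pitch) Rx(roll)).
In Python, from plant import ctrl, imaging, close_job gives the robot as it stands.
- The arm moves only by the shell command python3 -m crank 'ROWS'. ROWS is JSON, a list of rows, each a list of 3 entries, a list of its own where there are three numbers: the shift along the world's x, y, z in m, then the turn, a rotation vector about the world's x, y, z in degrees, then the opening, from -1 (shut) to 1 (fully open), so that 0 is half open. A call has 1 to 12 rows; each row shifts and turns the commanded pose from where the row before left it; what a row does not reach is not made up. A row lasts 1/10 s, in which the tool goes at most 50 mm and 8.59 degrees, less where a joint would pass 70% of its speed; a pose out of reach is approached as far as the arm can. A call is refused whole if a number of a shift passes 0.05 or a number of a turn 8.59, either way. A call with a gripper value outside its range is refused whole. The fingers move at their own pace and stop on an object; the grip force is fixed at half the most. Time passes only in rows, so rows that do not move let the fingers close. It gives the time, the measured TCP pose, the force, the opening and the grip force at its end, in the units of the state.
- ctrl.get_obs(): the state, without advancing time (a new reading comes with each control period).
- imaging.snapshot(name): name is "scene" or "side" or "wrist"; returns (picture, depth): 384x512x3 uint8, blue, green, red; 384x512 float32, m along the optical axis (not along the pixel's ray), 0 where there is no reading.
- imaging.camera_model(name): a dict with "mtx" (3x3 intrinsics, pixels), "R" (3x3) and "t" (3): a world point X has camera coordinates R X + t. Camera axes: x right, y down, z forward; pixel columns grow to the right and rows downward; lengths in m; the calibration is good to about 2 mm. A picture is of the moment at which its call begins: read the wrist's pose just before it. camera_model takes no time and is no camera call; for the wrist camera it gives the pose at the moment of the call.
- close_job(): hands the job in; it is judged then, once.
The state is a dict: "clock": time; "joint_pos": joint angles; "qvel": joint speeds; "tau": joint torques, N m; "tool_pos": TCP position; "orientation": TCP orientation; "force": force on the tool from outside, world axes, zero at the start; "moment": the same for the moment, N m; "opening": finger opening in m; "gripper_force": force on a finger pad.
Only numpy, scipy, OpenCV 4.12 (cv2) and the standard library are available. Lean on these libraries where they do the work, as an engineer would, in place of code of your own. Each camera call takes 0.05 s, during which the arm holds its last target. There are 200 camera calls.

TASK

Check the balance of the three blue centrifuge rotors: lift them out of their cradles and set all three, side by side and apart from each other and from the end stops, with their arbors across the two knife edges and the white index lines straight up, and let go. Once all three have stood on the edges together, take the one that turned by itself (its mass is off centre) and put it in the red reject tray; leave the two balanced ones resting on the knife edges with their index lines still up, and do not disturb the bottle, beaker or flask standing about.

Things in the scene. Friction and masses are not known exactly. Their poses are not given: they have to be found in the camera images.
- rotor_1_center (a point): centre (on the arbor's axis) of a dark-blue rotor, 0.2 kg: disc 60 mm across, 18 mm thick, fixed on a steel arbor 8 mm thick, 110 mm long, with a 15 mm collar, 5 mm long, on each face. x along the arbor, z towards the white index line on the rim (also on both faces). Starts in cradle 1, arbor level, line leaning 0.5 rad from up to one side. Grip: across the 18 mm near the rim, fingertips short of the collars
- rotor_2_center (a point): the same, for the rotor in cradle 2 (all look alike). In two of the three the mass is centred. The third, drawn at random each run, is about 30 g too heavy at 18 mm from its axis, a quarter turn from its index line: let go on the knife edges line up, it turns by itself until the line is about level with the axis, swinging a few seconds and rolling up to 15 mm along the edges
- rotor_3_center (a point): the same, for the rotor in cradle 3. A balanced rotor let go on the knife edges stays as set: rolling friction is small but stops slow drift. The cradles hold any rotor still by friction, some with the line leaning away from the robot, some towards it, so the rotor must be turned about its arbor on the way (gripped or set down with the tool tilted)
- ways: fixed balancing stand, grey bed 126 x 300 mm; origin under its middle, z up. Two level steel knife edges run along y at x = -45 and +45 mm, ridges at z = 66 mm, y = -136 to 136 mm; a rotor on them has its centre at z = 70 mm. Rails under them 8 mm thick, posts 12 mm; 40 mm deep between them. Brass end-stop pins at y = -141 and 141 mm, to z = 80 mm; a centre with |y| < 115 mm is clear of them
- reject_tray_in (a point): middle of the inner floor (4 mm above the worktop) of the fixed red open reject tray, 150 x 150 mm outside, walls 4 mm thick and 34 mm high; x and y along its sides; place and yaw vary
- cradle_1: fixed white cradle, 40 x 74 mm, 28 mm high, in which rotor 1 starts: two grey pads in a V carry the rim between two low cheeks 23 mm apart. Origin at the middle of its underside; x along the arbor. Lift the rotor straight up out of it
- cradle_2: fixed white cradle, 40 x 74 mm, 28 mm high, in which rotor 2 starts: two grey pads in a V carry the rim between two low cheeks 23 mm apart. Origin at the middle of its underside; x along the arbor. Lift the rotor straight up out of it
- cradle_3: fixed white cradle, 40 x 74 mm, 28 mm high, in which rotor 3 starts: two grey pads in a V carry the rim between two low cheeks 23 mm apart. Origin at the middle of its underside; x along the arbor. Lift the rotor straight up out of it
- amber_bottle: bystander: brown bottle with black cap, 53 mm wide, 116 mm high, loose; origin under its centre
- beaker: bystander: glass beaker, 62 mm wide, 80 mm high, loose; origin under its centre
- flask: bystander: conical glass flask, 67 mm wide, 114 mm high, loose; origin under its centre
Mind the look-alikes: they are no part of the job. What is shaped like the part that bears rotor_1_center but yellow is not meant.

How it is judged (in metres and radians):
On the way:
1. all three rotors lie on the knife edges together, let go and clear of the end stops (z of rotor_1_center in the frame of ways between 0.064 and 0.076 m and y of rotor_1_center in the frame of ways between -0.115 and 0.115 m and x of rotor_1_center in the frame of ways between -0.02 and 0.02 m and contact force between the fingers and rotor_1 below 0.1 N and z of rotor_2_center in the frame of ways between 0.064 and 0.076 m and y of rotor_2_center in the frame of ways between -0.115 and 0.115 m and x of rotor_2_center in the frame of ways between -0.02 and 0.02 m and contact force between the fingers and rotor_2 below 0.1 N and z of rotor_3_center in the frame of ways between 0.064 and 0.076 m and y of rotor_3_center in the frame of ways between -0.115 and 0.115 m and x of rotor_3_center in the frame of ways between -0.02 and 0.02 m and contact force between the fingers and rotor_3 below 0.1 N), for 0.3 s.
At the end, for the whole second after the job is handed in: the rotor that turned is in the tray (centre within 68 mm of its middle in x and y, under 60 mm above its floor); the others lie on both edges, centres at z 64-76 mm, |x| < 20, |y| < 115 mm in the stand's frame, over 63 mm apart, index lines within 0.3 rad of up; all let go and at rest ((((x of rotor_1_center in the frame of reject_tray_in between -0.068 and 0.068 m and y of rotor_1_center in the frame of reject_tray_in between -0.068 and 0.068 m and z of rotor_1_center in the frame of reject_tray_in below 0.06 m and linear speed of rotor_1 below 0.02 m/s and angular speed of rotor_1 below 0.3 rad/s and contact force between the fingers and rotor_1 below 0.1 N) and (z of rotor_2_center in the frame of ways between 0.064 and 0.076 m and y of rotor_2_center in the frame of ways between -0.115 and 0.115 m and x of rotor_2_center in the frame of ways between -0.02 and 0.02 m and angle between rotor_2_center's own z axis and vertical below 0.3 rad and linear speed of rotor_2 below 0.02 m/s and angular speed of rotor_2 below 0.3 rad/s and contact force between the fingers and rotor_2 below 0.1 N) and (z of rotor_3_center in the frame of ways between 0.064 and 0.076 m and y of rotor_3_center in the frame of ways between -0.115 and 0.115 m and x of rotor_3_center in the frame of ways between -0.02 and 0.02 m and angle between rotor_3_center's own z axis and vertical below 0.3 rad and linear speed of rotor_3 below 0.02 m/s and angular speed of rotor_3 below 0.3 rad/s and contact force between the fingers and rotor_3 below 0.1 N) and distance between rotor_2_center and rotor_3_center above 0.063 m) or ((x of rotor_2_center in the frame of reject_tray_in between -0.068 and 0.068 m and y of rotor_2_center in the frame of reject_tray_in between -0.068 and 0.068 m and z of rotor_2_center in the frame of reject_tray_in below 0.06 m and linear speed of rotor_2 below 0.02 m/s and angular speed of rotor_2 below 0.3 rad/s and contact force between the fingers and rotor_2 below 0.1 N) and (z of rotor_1_center in the frame of ways between 0.064 and 0.076 m and y of rotor_1_center in the frame of ways between -0.115 and 0.115 m and x of rotor_1_center in the frame of ways between -0.02 and 0.02 m and angle between rotor_1_center's own z axis and vertical below 0.3 rad and linear speed of rotor_1 below 0.02 m/s and angular speed of rotor_1 below 0.3 rad/s and contact force between the fingers and rotor_1 below 0.1 N) and (z of rotor_3_center in the frame of ways between 0.064 and 0.076 m and y of rotor_3_center in the frame of ways between -0.115 and 0.115 m and x of rotor_3_center in the frame of ways between -0.02 and 0.02 m and angle between rotor_3_center's own z axis and vertical below 0.3 rad and linear speed of rotor_3 below 0.02 m/s and angular speed of rotor_3 below 0.3 rad/s and contact force between the fingers and rotor_3 below 0.1 N) and distance between rotor_1_center and rotor_3_center above 0.063 m) or ((x of rotor_3_center in the frame of reject_tray_in between -0.068 and 0.068 m and y of rotor_3_center in the frame of reject_tray_in between -0.068 and 0.068 m and z of rotor_3_center in the frame of reject_tray_in below 0.06 m and linear speed of rotor_3 below 0.02 m/s and angular speed of rotor_3 below 0.3 rad/s and contact force between the fingers and rotor_3 below 0.1 N) and (z of rotor_1_center in the frame of ways between 0.064 and 0.076 m and y of rotor_1_center in the frame of ways between -0.115 and 0.115 m and x of rotor_1_center in the frame of ways between -0.02 and 0.02 m and angle between rotor_1_center's own z axis and vertical below 0.3 rad and linear speed of rotor_1 below 0.02 m/s and angular speed of rotor_1 below 0.3 rad/s and contact force between the fingers and rotor_1 below 0.1 N) and (z of rotor_2_center in the frame of ways between 0.064 and 0.076 m and y of rotor_2_center in the frame of ways between -0.115 and 0.115 m and x of rotor_2_center in the frame of ways between -0.02 and 0.02 m and angle between rotor_2_center's own z axis and vertical below 0.3 rad and linear speed of rotor_2 below 0.02 m/s and angular speed of rotor_2 below 0.3 rad/s and contact force between the fingers and rotor_2 below 0.1 N) and distance between rotor_1_center and rotor_2_center above 0.063 m))); the robot touches nothing.
It fails at once if the amber bottle is pushed more than 20 mm or tipped (distance of amber_bottle from where it was at the start of the episode above 0.02 m or angle between amber_bottle's own z axis and vertical above 0.35 rad).
It fails at once if the beaker is pushed more than 20 mm or tipped (distance of beaker from where it was at the start of the episode above 0.02 m or angle between beaker's own z axis and vertical above 0.35 rad).
It fails at once if the flask is pushed more than 20 mm or tipped (distance of flask from where it was at the start of the episode above 0.02 m or angle between flask's own z axis and vertical above 0.35 rad).
It also fails if it takes over 64 s, if anything falls off the work surface, if the arm or the gripper's body presses on something with over 40 N, if the wrist force passes 120 N, or if a joint passes its speed limit or range.

## Working session

There is one attempt and no reset: what is moved stays moved. The work goes in short steps, Python scripts to look and compute and a shell command to move; the robot and the scene stay as the last step left them, time stands still between calls to the robot, and variables do not carry over. Pictures are saved under pics/ and viewed, at most 10 in all, crops included, and the job is handed in when it is done.

```bash
ls; mkdir -p pics
python3 - <<'E'
from plant import ctrl, imaging
import cv2,numpy as np
print(ctrl.tcp_to_grasp, ctrl.get_obs())
for n in ("scene","side"):
    p,d=imaging.snapshot(n); m=imaging.camera_model(n)
    np.savez(f"{n}.npz",p=p,d=d,K=m["mtx"],R=m["R"],t=m["t"]); print(n,m)
    cv2.imwrite(f"pics/{n}.png",cv2.resize(p,None,fx=1.5,fy=1.5,interpolation=cv2.INTER_CUBIC))
E
```

```text
pics
0.0188 {'clock': 0.0, 'joint_pos': array([ 8.62373083e+01,  2.05895297e+01,  6.33625859e-01, -2.01286768e-02,
       -7.01349670e+01, -1.65070604e+01]), 'qvel': array([-0.00207734,  0.05272763, -0.0606082 ,  0.01011174,  0.09928478,
        0.12477873]), 'tau': array([-2.83019544e-04, -5.82716095e+01,  2.93039292e+01,  6.99648678e+00,
        6.81288730e-03, -1.68359693e-04]), 'tool_pos': array([0.23370144, 0.63273332, 0.22564304]), 'orientation': array([ 1.79907498e+02, -7.67948319e-03, -2.02766008e+01]), 'force': array([ 0.1061242 , -0.02186811, -1.03636004]), 'moment': array([0.02381087, 0.06359306, 0.03565984]), 'gripper_force': 0.0, 'opening': 0.0879041150044296}
scene {'mtx': array([[374.03674108,   0.        , 251.72804717],
       [  0.        , 374.03674108, 191.93677536],
       [  0.        ,   0.        ,   1.        ]]), 'R': array([[ 0.72202118, -0.6918213 ,  0.00828901],
       [-0.37224926, -0.3985419 , -0.83820931],
       [ 0.58319457,  0.6021193 , -0.54528566]]), 't': array([-0.39731299,  0.297854  ,  0.85041266])}
side {'mtx': array([[366.41525022,   0.        , 256.63001677],
       [  0.        , 366.41525022, 192.13130836],
       [  0.        ,   0.        ,   1.        ]]), 'R': array([[-0.99033702, -0.13854816,  0.00608166],
       [-0.08701084,  0.58660606, -0.80518472],
       [ 0.10798932, -0.79793341, -0.5929929 ]]), 't': array([0.60555889, 0.06104532, 1.34665626])}
```

View pics/scene.png

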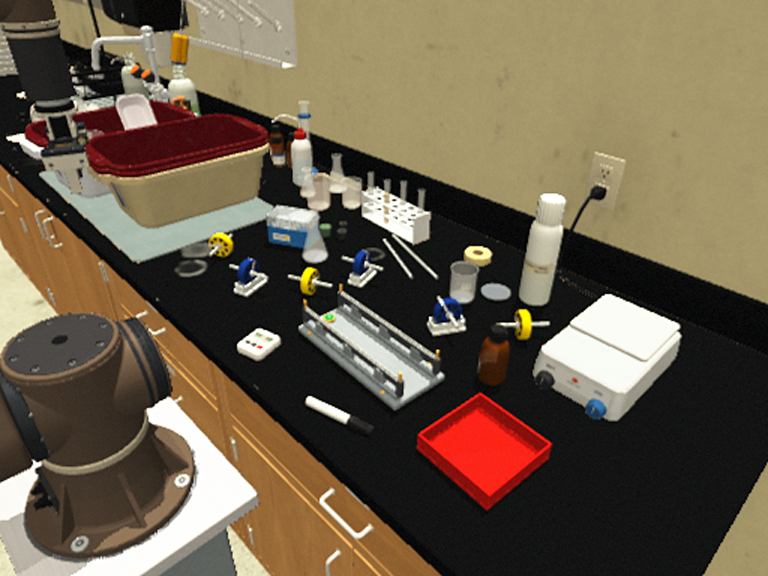

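View pics/side.png

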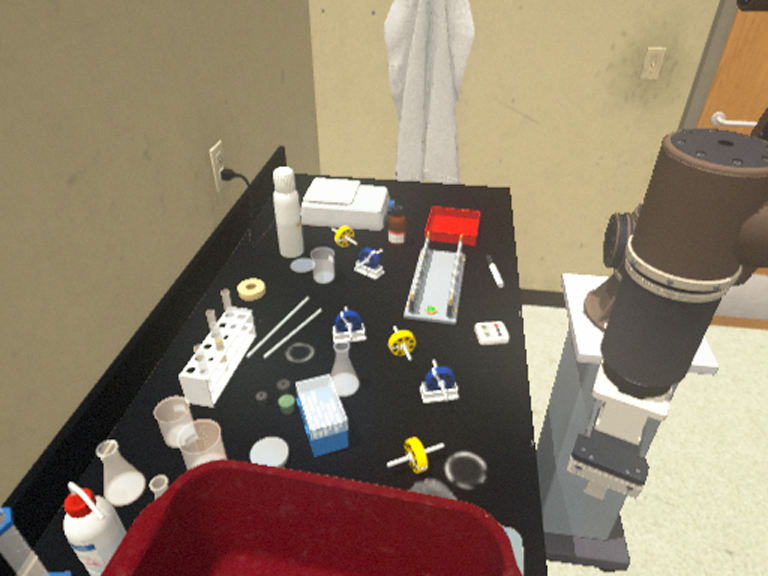

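Candidates (scene view, 768x576 pixels): the blue rotors in white cradles are at (247,272), (362,265) and (447,312). The yellow look-alikes at (221,245), (311,281) and (523,324) are not meant. The stand is at (370,345), the red tray at (484,448), the bottle at (494,355), the beaker at (463,282) and the flask at (315,243).

```bash
cat > h.py <<'E'
import numpy as np,cv2
def cloud(n):
    z=np.load(n+".npz") if isinstance(n,str) else n
    d=z["d"];K=z["K"];v,u=np.indices(d.shape)
    c=np.stack([(u-K[0,2])/K[0,0]*d,(v-K[1,2])/K[1,1]*d,d],-1)
    W=(c-z["t"])@z["R"]; W[d<=0]=np.nan
    return z["p"],W,z
def proj(z,X):
    c=np.asarray(X)@z["R"].T+z["t"]; q=c@z["K"].T; return q[...,:2]/q[...,2:]
E
python3 - <<'E'
from h import *
np.set_printoptions(precision=4,suppress=True)
for n in ("scene","side"):
    p,W,z=cloud(n); print(n,"cam",-z["R"].T@z["t"])
    hsv=cv2.cvtColor(p,cv2.COLOR_BGR2HSV); H,S,V=cv2.split(hsv)
    def comps(m,amin,name,zlo,zhi,box=(0.2,1.2,-.8,.8)):
        m=m&(W[...,2]>zlo)&(W[...,2]<zhi)&(W[...,0]>box[0])&(W[...,0]<box[1])&(W[...,1]>box[2])&(W[...,1]<box[3])
        k,l,s,c=cv2.connectedComponentsWithStats(m.astype(np.uint8),connectivity=8)
        for i in range(1,k):
            if s[i,4]<amin: continue
            P=W[l==i]; r=cv2.minAreaRect((P[:,:2]*1000).astype(np.float32))
            print(name,"px",c[i].round(),s[i,4],"med",np.median(P,0),"min",P.min(0),"max",P.max(0),"rect",np.round(r[0],1),np.round(r[1],1),round(r[2],1))
    comps((H>108)&(H<128)&(S>150),60,"blue",.015,.1)
    comps((S<70)&(V>110),60,"white",.004,.035)
    comps(((H<6)|(H>174))&(S>180),300,"red",.0,.05)
    comps((S<120)&(V>80)&(V<240),600,"bed",.003,.04)
    comps((H>5)&(H<20)&(S>100)&(V<160)&(V>30),60,"bottle",.02,.1)
    print("table z",np.nanmedian(W[(V<30)&(abs(W[...,2])<.02)][:,2]))
E
```

```text
scene cam [-0.0982 -0.6682  0.7167]
blue px [239. 175.] 103 med [0.6527 0.1725 0.0544] min [0.6383 0.1641 0.0212] max [0.6823 0.1903 0.0743] rect [660.  177.8] [41.8 19.4] 21.2
blue px [163. 180.] 117 med [0.4386 0.3215 0.0547] min [0.423  0.3132 0.0232] max [0.4618 0.3382 0.0767] rect [442.3 325.8] [37.6 21.8] 10.5
blue px [302. 204.] 87 med [ 0.6718 -0.097   0.0605] min [ 0.6544 -0.1069  0.0269] max [ 0.6885 -0.0753  0.0745] rect [671.2 -94.3] [20.4 35.9] 31.5
blue px [292. 209.] 79 med [ 0.6459 -0.0815  0.0444] min [ 0.6375 -0.0929  0.0221] max [ 0.6671 -0.0644  0.066 ] rect [650.  -81.8] [18.5 35. ] 31.9
white px [125. 153.] 1801 med [0.4719 0.6813 0.0079] min [0.3026 0.6004 0.004 ] max [0.7433 0.7995 0.0211] rect [522.9 695.8] [190.7 442.7] 87.7
white px [234. 135.] 75 med [0.9106 0.4898 0.0209] min [0.8955 0.4781 0.005 ] max [0.9469 0.5235 0.0343] rect [915.9 495.3] [30.3 55. ] 52.6
white px [212. 136.] 84 med [0.8286 0.5444 0.0208] min [0.811  0.5302 0.0062] max [0.8704 0.5825 0.035 ] rect [835.4 551.5] [32.5 62.8] 54.4
white px [266. 154.] 404 med [0.8999 0.2747 0.0097] min [
[... 5211 characters left out ...]
135 0.004 ] max [0.3313 0.684  0.0092] rect [310.5 646.7] [21.3 73.4] 17.5
red px [302. 150.] 634 med [ 0.4538 -0.362   0.0088] min [ 0.3772 -0.426   0.    ] max [ 0.5335 -0.2561  0.0354] rect [ 454.8 -340.3] [165.8 150. ] 86.7
red px [179. 377.] 1018 med [0.6881 0.7419 0.0398] min [0.542  0.729  0.0327] max [0.7605 0.7714 0.05  ] rect [653.7 738.2] [220.6  36.7] 8.0
bed px [291. 192.] 1264 med [ 0.4819 -0.0051  0.0181] min [ 0.4154 -0.2118  0.0031] max [0.5535 0.1194 0.0396] rect [482.8 -49.2] [331.4 126. ] 86.9
bottle px [264. 149.] 115 med [ 0.6104 -0.2241  0.0728] min [ 0.5871 -0.2453  0.0444] max [ 0.6357 -0.2113  0.0954] rect [ 610.8 -228. ] [47.9 33. ] 3.5
table z 0.004428483208656125
```

Run:
```python
from h import *
from plant import imaging
np.set_printoptions(precision=4,suppress=True)
m=imaging.camera_model("wrist"); print(m["mtx"],m["R"],-m["R"].T@m["t"])
# objects heights near path and merged cradle/rotor/stand estimates
Ps=[];Cs=[]
for n in ("scene","side"):
    p,W,z=cloud(n); Ps.append(W.reshape(-1,3)); Cs.append(p.reshape(-1,3))
P=np.vstack(Ps);C=np.vstack(Cs);hsv=cv2.cvtColor(C[None],cv2.COLOR_BGR2HSV)[0].astype(int)
for c in ((.452,.33),(.667,.18),(.662,-.085)):
    near=np.hypot(*(P[:,:2]-c).T)<.055
    w=near&(hsv[:,1]<80)&(hsv[:,2]>100)&(P[:,2]>.004)&(P[:,2]<.03)
    b=near&(hsv[:,0]>105)&(hsv[:,0]<130)&(hsv[:,1]>120)&(P[:,2]>.02)
    print(c,"cradle",cv2.minAreaRect((P[w,:2]*1e3).astype(np.float32)),"blue mean",P[b].mean(0),P[b,2].max(), "blue rect",cv2.minAreaRect((P[b,:2]*1e3).astype(np.float32)))
H=P[(P[:,0]>.2)&(P[:,0]<1)&(P[:,1]>-.5)&(P[:,1]<.9)&(P[:,2]>.004)]
for x in np.arange(.2,1,.1):
    print("x%.1f"%x,[ "%.2f:%.2f"%(y,H[(H[:,0]>=x)&(H[:,0]<x+.1)&(H[:,1]>=y)&(H[:,1]<y+.1)][:,2].max(initial=0)) for y in np.arange(-.5,.9,.1)])
p,W,z=cloud("scene")
cv2.imwrite("pics/crop.png",cv2.resize(p[150:235,140:325],None,fx=4.3,fy=4.3,interpolation=cv2.INTER_CUBIC))
```

```text
[[338.2857   0.     257.4935]
 [  0.     338.2857 188.475 ]
 [  0.       0.       1.    ]] [[-0.3465 -0.938   0.0018]
 [-0.8923  0.3302  0.308 ]
 [-0.2895  0.1052 -0.9514]] [0.3119 0.6033 0.3832]
(0.452, 0.33) cradle ((452.7835693359375, 331.2119140625), (79.73971557617188, 45.93037033081055), 16.450836181640625) blue mean [0.4496 0.3295 0.0547] 0.07672468331546788 blue rect ((453.47882080078125, 331.290771484375), (61.9473991394043, 27.222007751464844), 18.660804748535156)
(0.667, 0.18) cradle ((667.96142578125, 183.60775756835938), (81.21290588378906, 49.296287536621094), 17.840450286865234) blue mean [0.6626 0.1805 0.0543] 0.07432777298039729 blue rect ((669.6439208984375, 183.25338745117188), (63.550289154052734, 24.257099151611328), 18.397502899169922)
(0.662, -0.085) cradle ((665.82958984375, -82.7355728149414), (47.75636672973633, 73.65742492675781), 63.16801452636719) blue mean [ 0.6604 -0.0869  0.0531] 0.07454292390802587 blue rect ((665.7291870117188, -84.38589477539062), (25.598918914794922, 58.67780685424805), 59.11223220825195)
x0.2 ['-0.50:0.00', '-0.40:0.01', '-0.30:0.
[... 808 characters left out ...]
 '-0.00:0.01', '0.10:0.07', '0.20:0.06', '0.30:0.12', '0.40:0.08', '0.50:0.08', '0.60:0.21', '0.70:0.21', '0.80:0.00']
x0.7 ['-0.50:0.09', '-0.40:0.09', '-0.30:0.09', '-0.20:0.06', '-0.10:0.08', '-0.00:0.04', '0.10:0.05', '0.20:0.02', '0.30:0.03', '0.40:0.08', '0.50:0.02', '0.60:0.21', '0.70:0.21', '0.80:0.21']
x0.8 ['-0.50:0.09', '-0.40:0.09', '-0.30:0.09', '-0.20:0.25', '-0.10:0.08', '-0.00:0.01', '0.10:0.01', '0.20:0.08', '0.30:0.14', '0.40:0.14', '0.50:0.10', '0.60:0.10', '0.70:0.23', '0.80:0.21']
x0.9 ['-0.50:0.09', '-0.40:0.09', '-0.30:0.06', '-0.20:0.25', '-0.10:0.01', '-0.00:0.02', '0.10:0.01', '0.20:0.14', '0.30:0.14', '0.40:0.14', '0.50:0.08', '0.60:0.12', '0.70:0.24', '0.80:0.24']
```

View pics/crop.png

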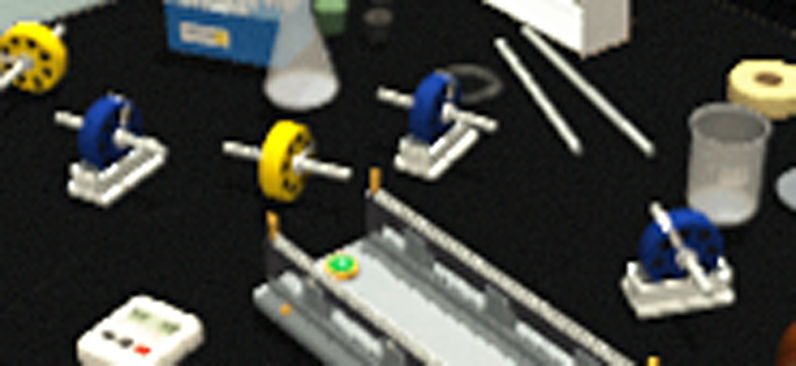

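In the crop, the three blue rotors sit in white cradles at about (110,130), (435,105) and (680,245); the yellow ones at (35,55) and (290,160) have no cradle. The index lines are too small to read here, so I'll move over and use the wrist camera.

```bash
python3 -m crank '[[[0,-0.05,0],[0,0,0],1],[[0,-0.05,0],[0,0,0],1],[[0,-0.05,0],[0,0,0],1],[[0.035,-0.0315,0],[0,0,4],1],[[0.035,-0.0315,0],[0,0,4],1],[[0.035,-0.0315,0],[0,0,4],1],[[0.035,-0.0315,0],[0,0,4],1],[[0.035,-0.0315,0],[0,0,4],1],[[0.035,-0.0315,0],[0,0,4],1],[[0.035,-0.0315,0],[0,0,4],1],[[0.035,-0.0315,0],[0,0,4],1],[[0.035,-0.0315,0],[0,0,5],1]]'
python3 -m crank '[[[0,0,0],[0,0,0],1],[[0,0,0],[0,0,0],1]]'
cat > look.py <<'E'
import sys
from plant import ctrl, imaging
import cv2,numpy as np
n=sys.argv[1]; cam=sys.argv[2] if len(sys.argv)>2 else "wrist"
m=imaging.camera_model(cam); p,d=imaging.snapshot(cam); np.savez(n+".npz",p=p,d=d,K=m["mtx"],R=m["R"],t=m["t"])
cv2.imwrite(f"pics/{n}.png",cv2.resize(p,None,fx=1.5,fy=1.5,interpolation=cv2.INTER_CUBIC))
E
python3 look.py w1
```

```text
clock: 1.3
tool_pos: [0.5499, 0.198, 0.2264]
orientation: [-180.0, 0.0, 16.9]
force: [0.5, 1.5, 0.2]
opening: 0.0878
gripper_force: 0.0
clock: 1.5
tool_pos: [0.5492, 0.1984, 0.2257]
orientation: [180.0, 0.1, 16.5]
force: [0.5, 0.1, 0.1]
opening: 0.088
gripper_force: 0.0
```

View pics/w1.png

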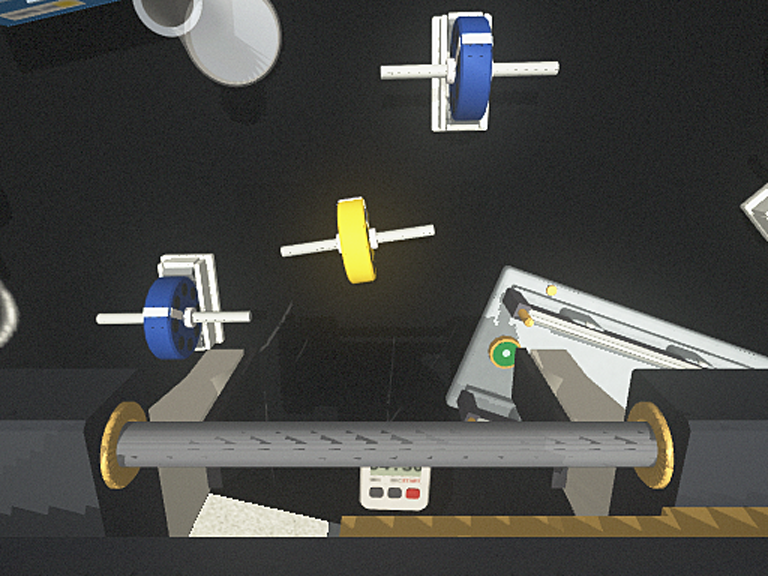

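The wrist view shows rotor A at (172,318) with its white line on the rim at (157,312). Rotor B is at (470,70) with its line at (478,40), leaning away. The stand's near end is at (510,290) and the yellow look-alike is at (355,240). Next I'll measure the axes and line angles from depth.

```bash
cat > meas.py <<'E'
import sys
from h import *
np.set_printoptions(precision=4,suppress=True)
def rotor(n,c,zc=.047):
    p,W,z=cloud(n);hsv=cv2.cvtColor(p,cv2.COLOR_BGR2HSV).astype(int);H,S,V=hsv[...,0],hsv[...,1],hsv[...,2]
    r=np.hypot(W[...,0]-c[0],W[...,1]-c[1])
    a=(S<70)&(V>130)&(abs(W[...,2]-zc-.002)<.009)&(r<.065)&(r>.017)
    P=W[a]; 
    for _ in range(4):
        m=P.mean(0); d=np.linalg.svd(P-m)[2][0]; e=np.linalg.norm((P-m)-np.outer((P-m)@d,d),axis=1); P=P[e<max(.006,2*np.median(e))]
    if d[1]<0:d=-d
    s=(P-m)@d; lo,hi=np.percentile(s,[.5,99.5]); cen=m+d*(lo+hi)/2
    b=(H>105)&(H<130)&(S>110)&(V>25)&(np.linalg.norm(W-(cen),axis=-1)<.045)&(W[...,2]>zc-.02)
    B=W[b]-cen; ax=B@d; 
    # axial extent of disc
    alo,ahi=np.percentile(ax,[1,99])
    h=np.cross(d,[0,0,1]);h/=np.linalg.norm(h); 
    if h[0]<0:h=-h      # horizontal, pointing away (+x)
    wl=(S<90)&(V>110)&(np.linalg.norm(W-cen,axis=-1)<.042)
    Q=W[wl]-cen; rad=np.hypot(Q@h,Q[:,2]); q=(rad>.024)&(rad<.036)&(abs(Q@d)<.013)&(Q[:,2]>0)
    ang=np.degrees(np.arctan2(Q[q]@h,Q[q][:,2]))
    rb=np.hypot(B@h,B[:,2]); rim=(abs(ax)<.013)&(B[:,2]>.012)
    # circle fit to rim blue points in (h,z)
    X=B[rim]; uv=np.c_[X@h,X[:,2]]; top=uv[rb[rim]>.026]
    A=np.c_[2*top,np.ones(len(top))]; s=np.linalg.lstsq(A,(top**2).sum(1),rcond=None)[0]
    print(n,"n",len(P),"cen(arbor)",cen,"len",hi-lo,"arbor yaw",np.degrees(np.arctan2(d[1],d[0])),"dz",d[2],"disc ax",alo,ahi,"mid",cen+d*(alo+ahi)/2,"circ off",s[:2],"R",np.sqrt(s[2]+s[:2]@s[:2]),"line deg(+away)",np.median(ang) if q.any() else None,q.sum(),"h",h)
if __name__=="__main__":
    rotor(sys.argv[1],(float(sys.argv[2]),float(sys.argv[3])),*map(float,sys.argv[4:]))
E
python3 meas.py w1 .452 .331; python3 meas.py w1 .668 .183
```

```text
w1 n 473 cen(arbor) [0.4549 0.3301 0.0443] len 0.1085927969946487 arbor yaw 107.42313214761512 dz -0.000570586881371689 disc ax -0.009514650289533102 0.008436166942230452 mid [0.4551 0.3296 0.0443] circ off [-0.0006 -0.0019] R 0.02881892158495888 line deg(+away) 29.741757958217093 106 h [ 0.9541  0.2994 -0.    ]
w1 n 700 cen(arbor) [0.6709 0.1809 0.0445] len 0.10847996232447607 arbor yaw 107.79288059577277 dz -0.0006112068985283855 disc ax -0.0084210760872163 0.008885260069543092 mid [0.6708 0.1811 0.0445] circ off [ 0.     -0.0019] R 0.028736239434162678 line deg(+away) 31.556353635172332 173 h [ 0.9522  0.3056 -0.    ]
```

```bash
python3 -m crank '[[[-0.0178,0.0266,-0.015],[0,0,1],0],[[-0.0178,0.0266,-0.015],[-2.14,6.82,0],0],[[-0.0178,0.0266,-0.015],[-2.14,6.82,0],0],[[-0.0178,0.0266,-0.015],[-2.14,6.82,0],0],[[-0.0178,0.0266,-0.015],[-2.14,6.82,0],0],[[0,0,-0.03],[0,0,0],0],[[0,0,-0.03],[0,0,0],0],[[0,0,-0.02],[0,0,0],0],[[0,0,0],[0,0,0],0],[[0,0,0],[0,0,0],0]]'
```

```text
clock: 2.55
tool_pos: [0.4593, 0.3334, 0.0721]
orientation: [-179.9, 28.6, 17.8]
force: [0.1, 0.1, 0.6]
opening: 0.0438
gripper_force: 0.0
```

```bash
python3 -m crank '[[[0.001,-0.002,-0.010],[0,0,0],0],[[0,0,-0.009],[0,0,0],0],[[0,0,0],[0,0,0],0],[[0,0,0],[0,0,0],-1],[[0,0,0],[0,0,0],-1],[[0,0,0],[0,0,0],-1],[[0,0,0],[0,0,0],-1],[[0,0,0],[0,0,0],-1]]'
```

```text
clock: 3.35
tool_pos: [0.461, 0.3308, 0.0528]
orientation: [-179.8, 28.6, 17.8]
force: [0.5, 0.4, 1.0]
opening: 0.018
gripper_force: 29.8
```

```bash
python3 -m crank '[[[0,0,0.04],[0,0,0],-1],[[0,0,0.03],[2.14,-6.82,0],-1],[[0,0,0.03],[2.14,-6.82,0],-1],[[0,0,0.03],[2.14,-6.82,0],-1],[[0,0,0.02],[2.14,-6.82,0],-1],[[0.0015,-0.017,0],[0,0,-8.5],-1],[[0.0015,-0.017,0],[0,0,-8.5],-1],[[0.0015,-0.017,0],[0,0,-8.5],-1],[[0.0015,-0.017,0],[0,0,-8.5],-1],[[0.0015,-0.017,0],[0,0,-8.5],-1],[[0.0015,-0.017,0],[0,0,-8.5],-1],[[0.0015,-0.017,0],[0,0,-8.5],-1]]'
python3 -m crank '[[[0.0015,-0.017,0],[0,0,-8.5],-1],[[0.0015,-0.017,0],[0,0,-8.5],-1],[[0.0015,-0.017,0],[0,0,-8.5],-1],[[0.0015,-0.017,0],[0,0,-8.5],-1],[[0.0015,-0.017,0],[0,0,-8.5],-1],[[0.0015,-0.017,0],[0,0,-8.5],-1],[[0,0,0],[0,0,0],-1],[[0,0,0],[0,0,0],-1]]'
python3 look.py w2
```

```text
clock: 4.55
tool_pos: [0.4709, 0.2107, 0.2023]
orientation: [180.0, 0.0, -42.1]
force: [0.2, 1.0, -2.1]
opening: 0.0176
gripper_force: 29.8
clock: 5.35
tool_pos: [0.4802, 0.1094, 0.2025]
orientation: [180.0, 0.0, -92.7]
force: [1.0, 0.8, -1.5]
opening: 0.0176
gripper_force: 29.8
```

View pics/w2.png

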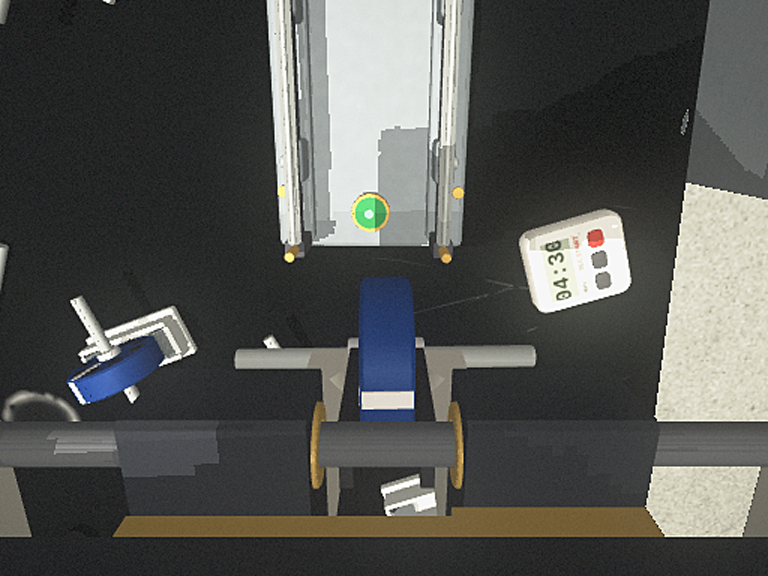

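The rotor is held with its line near the top of the rim at (387,400). The stand's two edges are visible, with end-stop pins at (290,257) and (446,257). Rotor B is at (115,365).

```bash
python3 - <<'E'
from h import *
np.set_printoptions(precision=4,suppress=True)
p,W,z=cloud("w2");hsv=cv2.cvtColor(p,cv2.COLOR_BGR2HSV).astype(int)
H,S,V=hsv[...,0],hsv[...,1],hsv[...,2]
m=(W[...,2]>.061)&(W[...,2]<.070)&(W[...,1]<.09)&(abs(W[...,0]-.48)<.08)
P=W[m]
for sgn in (-1,1):
    Q=P[(P[:,0]-.48)*sgn>0]
    for _ in range(4):
        f=np.polyfit(Q[:,1],Q[:,0],1); e=Q[:,0]-np.polyval(f,Q[:,1]); Q=Q[abs(e)<max(.002,1.5*np.median(abs(e)))]
    print(len(Q),"x at y=-.05:",np.polyval(f,-.05),"yaw",-np.degrees(np.arctan(f[0])),"y range",Q[:,1].min(),Q[:,1].max(),"z",np.percentile(Q[:,2],[50,95]))
g=(H>10)&(H<30)&(S>120)&(W[...,2]>.068)&(W[...,2]<.085)
k,l=cv2.connectedComponents(g.astype(np.uint8))
for i in range(1,k):
    if (l==i).sum()>5: print("pin",W[l==i].mean(0),(l==i).sum())
b=(W[...,2]>.003)&(W[...,2]<.04)&(abs(W[...,0]-.48)<.09)&(S<80)&(W[...,1]<.13)
print("bed x range by y",[(y,np.percentile(W[b&(abs(W[...,1]-y)<.01)][:,0],[1,99])) for y in (.08,0,-.05)], "bed ymax",np.percentile(W[b][:,1],99.8))
E
python3 meas.py w2 .48 .109 .19
for n in scene side; do python3 look.py $n$RANDOM $n >/dev/null; done
python3 - <<'E'
from h import *
np.set_printoptions(precision=4,suppress=True)
# stand far pins from static views
for n in ("scene","side"):
    p,W,z=cloud(n);hsv=cv2.cvtColor(p,cv2.COLOR_BGR2HSV).astype(int);H,S=hsv[...,0],hsv[...,1]
    g=(H>10)&(H<30)&(S>110)&(W[...,2]>.064)&(W[...,2]<.086)&(abs(W[...,0]-.48)<.09)&(abs(W[...,1]+.04)<.19)
    k,l=cv2.connectedComponents(g.astype(np.uint8),connectivity=8)
    for i in range(1,k): print(n,W[l==i].mean(0),(l==i).sum())
E
```

```text
750 x at y=-.05: 0.4375982814954689 yaw -3.0089486043417755 y range -0.032247050898821635 0.08988531786374485 z [0.0647 0.0662]
809 x at y=-.05: 0.5259031998222368 yaw -3.1748179749950522 y range -0.036532348634932876 0.08987999293975783 z [0.0645 0.0661]
pin [0.5334 0.0957 0.0741] 30
pin [0.4454 0.1014 0.0767] 55
bed x range by y [(0.08, array([0.4269, 0.5506])), (0, array([0.4232, 0.5461])), (-0.05, array([0.4262, 0.544 ]))] bed ymax 0.10795753122307813
w2 n 1107 cen(arbor) [0.4797 0.1077 0.1927] len 0.10851478225184258 arbor yaw 177.32382764425697 dz -0.0174376131349124 disc ax -0.008867876628851733 0.008666199398170711 mid [0.4798 0.1077 0.1927] circ off [ 0.     -0.0005] R 0.02724218921205193 line deg(+away) 1.774911528563054 457 h [ 0.0467  0.9989 -0.    ]
scene [0.5333 0.0982 0.0735] 12
scene [0.4423 0.1032 0.0725] 11
scene [ 0.5168 -0.1848  0.0742] 15
scene [ 0.4276 -0.1812  0.0733] 11
side [ 0.5197 -0.1833  0.0707] 3
side [ 0.4309 -0.1737  0.0724] 6
side [0.5361 0.1043 0.0706] 4
side [0.4455 0.108  0.0726] 3
```

```bash
python3 -m crank '[[[0.0032,-0.0352,0],[0,0,-0.4],-1],[[0.0032,-0.0352,0],[0,0,0],-1],[[0,0,-0.03],[0,0,0],-1],[[0,0,-0.035],[0,0,0],-1],[[0,0,-0.03],[0,0,0],-1],[[0,0,-0.013],[0,0,0],-1],[[0,0,-0.006],[0,0,0],-1],[[0,0,0],[0,0,0],-1],[[0,0,0],[0,0,0],-1]]'
```

```text
clock: 6.4
tool_pos: [0.4875, 0.0398, 0.0893]
orientation: [-179.9, 0.0, -93.1]
force: [-0.6, -0.2, -2.0]
opening: 0.0176
gripper_force: 29.8
```

```bash
for i in 1 2 3 4 ; do python3 -m crank '[[[0,0,-0.0015],[0,0,0],-1],[[0,0,0],[0,0,0],-1]]' | egrep "tool|force"; done
```

```text
tool_pos: [0.4872, 0.0395, 0.0877]
force: [0.2, -0.4, -2.5]
gripper_force: 29.8
tool_pos: [0.4868, 0.0392, 0.0857]
force: [-0.4, -0.3, -1.0]
gripper_force: 29.8
tool_pos: [0.4867, 0.0392, 0.0839]
force: [-0.4, 1.2, -2.0]
gripper_force: 29.8
tool_pos: [0.487, 0.0393, 0.0826]
force: [-0.2, 0.0, 0.4]
gripper_force: 29.8
```

```bash
for i in 1 ; do python3 -m crank '[[[0,0,-0.001],[0,0,0],-1],[[0,0,0],[0,0,0],-1]]' | egrep "tool|force"; done; python3 -m crank '[[[0,0,-0.0005],[0,0,0],-1],[[0,0,0],[0,0,0],-1],[[0,0,0],[0,0,0],-1]]' | egrep "tool|force"
```

```text
tool_pos: [0.4871, 0.0393, 0.0819]
force: [-0.1, -0.6, 3.5]
gripper_force: 29.9
tool_pos: [0.4872, 0.0393, 0.0816]
force: [0.2, -1.2, 5.5]
gripper_force: 30.0
```

```bash
python3 -m crank '[[[0,0,0.0006],[0,0,0],-1],[[0,0,0],[0,0,0],0],[[0,0,0],[0,0,0],0],[[0,0,0],[0,0,0],0],[[0,0,0.03],[0,0,0],0],[[0,0,0.04],[0,0,0],0],[[0,0,0.04],[0,0,0],0],[[0.02,0.02,0.01],[0,0,0],0],[[0.02,0.02,0.01],[0,0,0],0],[[0.02,0.02,0],[0,0,0],0],[[0,0,0],[0,0,0],0],[[0,0,0],[0,0,0],0]]'
python3 look.py w3; python3 meas.py w3 .486 .038 .07;python3 meas.py w3 .665 -.085
```

```text
clock: 8.9
tool_pos: [0.5465, 0.0995, 0.2108]
orientation: [179.9, -0.0, -93.2]
force: [-1.0, 0.4, -0.5]
opening: 0.0441
gripper_force: 0.0
w3 n 826 cen(arbor) [0.4866 0.0441 0.0723] len 0.1090647325233278 arbor yaw 176.8578549422948 dz 0.0003516602651451622 disc ax -0.008746734103251833 0.008889432872359054 mid [0.4866 0.0441 0.0723] circ off [ 0.0003 -0.0019] R 0.028663796169092724 line deg(+away) 83.99985224327317 31 h [ 0.0548  0.9985 -0.    ]Traceback (most recent call last):
  File "meas.py", line 28, in <module>
    rotor(sys.argv[1],(float(sys.argv[2]),float(sys.argv[3])),*map(float,sys.argv[4:]))
    ~~~~~^^^^^^^^^^^^^^^^^^^^^^^^^^^^^^^^^^^^^^^^^^^^^^^^^^^^^^^^^^^^^^^^^^^^^^^^^^^^^^
  File "meas.py", line 16, in rotor
    alo,ahi=np.percentile(ax,[1,99])
            ~~~~~~~~~~~~~^^^^^^^^^^^
    return _quantile_unchecked(
        a, q, axis, out, overwrite_input, method, keepdims, weights)
    return _ureduce(a,
                    func=_quantile_ureduce_func,
    ...<5 lines>...
                    overwrite_input=overwrite_input,
                    method=method)
    r = func(a, **kwargs)
    result = _quantile(arr,
                       quantiles=q,
    ...<2 lines>...
                       out=out,
                       weights=wgt)
    slices_having_nans = np.isnan(arr[-1, ...])
                                  ~~~^^^^^^^^^
IndexError: index -1 is out of bounds for axis 0 with size 0
```

View pics/w3.png

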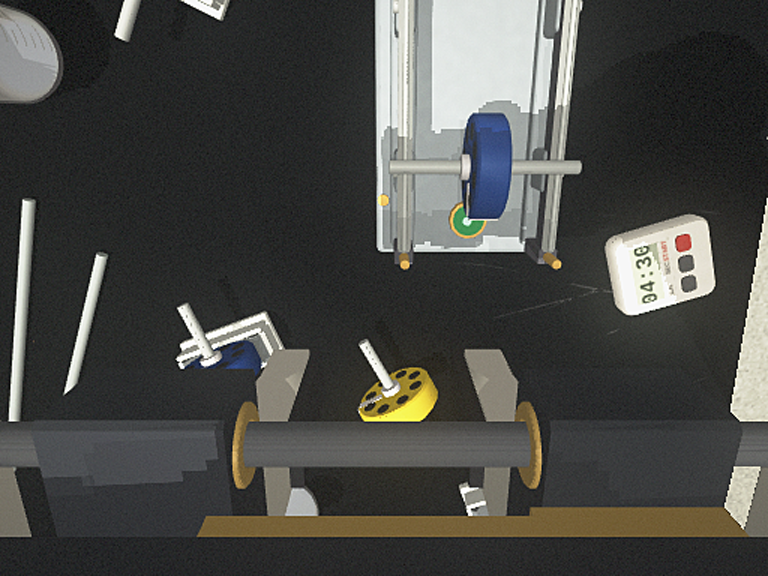

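The wrist view shows rotor A on the edges at (487,165), released. The white line is no longer on top; it has turned to about 84° and the rotor rolled about 5 mm, so A looks like the unbalanced one. Next is rotor B.

```bash
python3 -m crank '[[[0.01,0.0064,0],[0,0,8.54],0],[[0.01,0.0064,0],[0,0,8.54],0],[[0.01,0.0064,0],[0,0,8.54],0],[[0.01,0.0064,0],[0,0,8.54],0],[[0.01,0.0064,0],[0,0,8.54],0],[[0.01,0.0064,0],[0,0,8.54],0],[[0.01,0.0064,0],[0,0,8.54],0],[[0.01,0.0064,0],[0,0,8.54],0],[[0.01,0.0064,0],[0,0,8.54],0],[[0.01,0.0064,0],[0,0,8.54],0],[[0.01,0.0064,0],[0,0,8.54],0],[[0.01,0.0064,0],[0,0,8.54],0]]' | grep tool
python3 -m crank '[[[0.01,0.0064,0],[0,0,8.54],0],[[0,0,-0.02],[-2.2,6.85,0],0],[[0,0,-0.02],[-2.2,6.85,0],0],[[0,0,-0.02],[-2.2,6.85,0],0],[[0,0,-0.02],[-2.2,6.85,0],0],[[0,0,-0.03],[0,0,0],0],[[0,0,-0.02],[0,0,0],0],[[0,0,0],[0,0,0],0],[[0,0,0],[0,0,0],0]]'
```

```text
tool_pos: [0.6665, 0.1755, 0.2116]
clock: 11.05
tool_pos: [0.6767, 0.1819, 0.0823]
orientation: [180.0, 28.8, 17.8]
force: [0.0, 0.4, 0.5]
opening: 0.0441
gripper_force: 0.0
```

```bash
python3 -m crank '[[[-0.0004,0.001,-0.011],[0,0,0],0],[[0,0,-0.010],[0,0,0],0],[[0,0,-0.008],[0,0,0],0],[[0,0,0],[0,0,0],0],[[0,0,0],[0,0,0],-1],[[0,0,0],[0,0,0],-1],[[0,0,0],[0,0,0],-1],[[0,0,0],[0,0,0],-1],[[0,0,0],[0,0,0],-1]]'
```

```text
clock: 11.95
tool_pos: [0.6765, 0.1836, 0.053]
orientation: [-180.0, 28.7, 17.9]
force: [-0.0, 0.2, 0.4]
opening: 0.0174
gripper_force: 30.0
```

```bash
python3 -m crank '[[[0,0,0.04],[0,0,0],-1],[[0,0,0.03],[2.2,-6.85,0],-1],[[0,0,0.03],[2.2,-6.85,0],-1],[[0,0,0.03],[2.2,-6.85,0],-1],[[0,0,0.02],[2.2,-6.85,0],-1],[[-0.015,-0.0177,0],[0,0,-8.54],-1],[[-0.015,-0.0177,0],[0,0,-8.54],-1],[[-0.015,-0.0177,0],[0,0,-8.54],-1],[[-0.015,-0.0177,0],[0,0,-8.54],-1],[[-0.015,-0.0177,0],[0,0,-8.54],-1],[[-0.015,-0.0177,0],[0,0,-8.54],-1],[[-0.015,-0.0177,0],[0,0,-8.54],-1]]' | grep tool
python3 -m crank '[[[-0.015,-0.0177,0],[0,0,-8.54],-1],[[-0.015,-0.0177,0],[0,0,-8.54],-1],[[-0.015,-0.0177,0],[0,0,-8.54],-1],[[-0.015,-0.0177,0],[0,0,-8.54],-1],[[-0.015,-0.0177,0],[0,0,-8.54],-1],[[-0.015,-0.0177,0],[0,0,-8.54],-1],[[0,0,0],[0,0,0],-1],[[0,0,0],[0,0,0],-1]]'
python3 look.py w4; python3 meas.py w4 .482 -.048 .19;python3 meas.py w4 .665 -.085
```

```text
tool_pos: [0.5703, 0.0588, 0.2026]
clock: 13.95
tool_pos: [0.4812, -0.0469, 0.203]
orientation: [-180.0, 0.0, -93.1]
force: [1.0, -0.2, -1.3]
opening: 0.0176
gripper_force: 30.0
w4 n 1249 cen(arbor) [ 0.4802 -0.0492  0.1933] len 0.10877735183479732 arbor yaw 176.5716708042248 dz 0.009450710202459875 disc ax -0.008744391187211474 0.008738477440284687 mid [ 0.4802 -0.0492  0.1933] circ off [ 0.     -0.0005] R 0.02726668258599535 line deg(+away) 2.1489079784255227 451 h [ 0.0598  0.9982 -0.    ]
w4 n 636 cen(arbor) [ 0.6664 -0.0863  0.0444] len 0.10892786098051362 arbor yaw 61.29186177860918 dz -0.00036033671324741827 disc ax -0.009108809775989476 0.008687497820391674 mid [ 0.6663 -0.0865  0.0444] circ off [ 0.0006 -0.0017] R 0.02856437539756133 line deg(+away) -30.05694898652292 147 h [ 0.8771 -0.4803  0.    ]
```

View pics/w4.png

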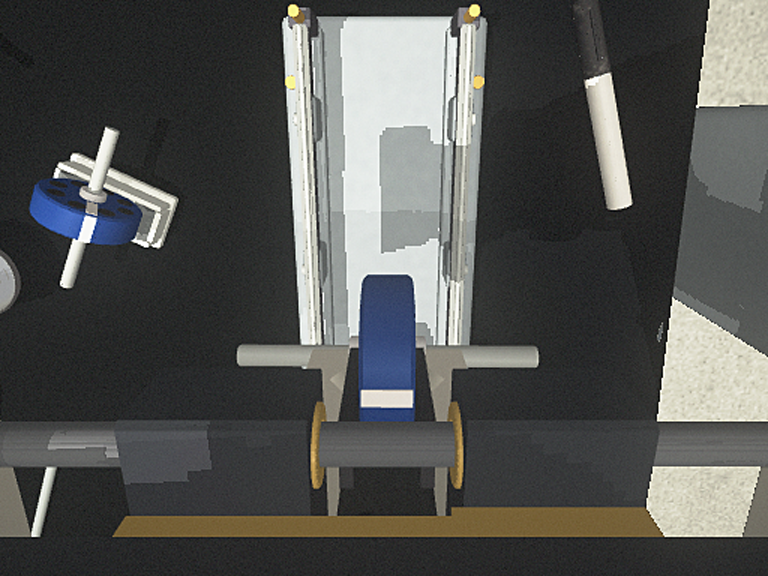

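Rotor B is held with its line up at (387,399). Rotor C is at (90,205), its line leaning towards the robot at (88,225). Lowering B onto the edges.

```bash
python3 -m crank '[[[0.001,0,-0.03],[0,0,0],-1],[[0,0,-0.04],[0,0,0],-1],[[0,0,-0.03],[0,0,0],-1],[[0,0,-0.011],[0,0,0],-1],[[0,0,-0.005],[0,0,0],-1],[[0,0,0],[0,0,0],-1],[[0,0,-0.002],[0,0,0],-1],[[0,0,0],[0,0,0],-1],[[0,0,0],[0,0,0],-1]]' | egrep 'tool|force'
python3 -m crank '[[[0,0,-0.001],[0,0,0],-1],[[0,0,0],[0,0,0],-1]]' | egrep 'tool|force'
python3 -m crank '[[[0,0,-0.001],[0,0,0],-1],[[0,0,0],[0,0,0],-1]]' | egrep 'tool|force'
```

```text
tool_pos: [0.4829, -0.0465, 0.0855]
force: [-0.0, -0.5, -2.7]
gripper_force: 30.0
tool_pos: [0.4824, -0.0466, 0.0839]
force: [0.2, -0.7, -1.4]
gripper_force: 30.0
tool_pos: [0.4823, -0.0467, 0.0826]
force: [0.7, 0.1, -1.6]
gripper_force: 30.0
```

```bash
python3 -m crank '[[[0,0,-0.001],[0,0,0],-1],[[0,0,0],[0,0,0],-1],[[0,0,0],[0,0,0],-1]]' | egrep 'tool|force'
python3 -m crank '[[[0,0,-0.0005],[0,0,0],-1],[[0,0,0],[0,0,0],-1],[[0,0,0],[0,0,0],-1]]' | egrep 'tool|force'
```

```text
tool_pos: [0.4824, -0.0466, 0.0818]
force: [-1.3, 0.2, 1.4]
gripper_force: 30.0
tool_pos: [0.4825, -0.0467, 0.0816]
force: [-2.1, 0.3, 5.4]
gripper_force: 30.0
```

```bash
python3 -m crank '[[[0,0,0.0004],[0,0,0],-1],[[0,0,0],[0,0,0],0],[[0,0,0],[0,0,0],0],[[0,0,0],[0,0,0],0],[[0,0,0.03],[0,0,0],0],[[0,0,0.04],[0,0,0],0],[[0,0,0.05],[0,0,0],0],[[0,0,0],[0,0,0],0],[[0,0,0],[0,0,0],0]]' 
python3 look.py w5; python3 meas.py w5 .482 -.047 .07
```

```text
clock: 16.8
tool_pos: [0.483, -0.0463, 0.2028]
orientation: [-179.8, 0.1, -93.2]
force: [-1.0, -0.2, -0.9]
opening: 0.0443
gripper_force: 0.0
w5 n 693 cen(arbor) [ 0.4817 -0.0487  0.0722] len 0.10866188148067327 arbor yaw 176.7542786890126 dz 0.0018499539259818607 disc ax -0.007960649674157529 0.008721107196959727 mid [ 0.4813 -0.0487  0.0722] circ off [ 0.0006 -0.0019] R 0.028799988791309974 line deg(+away) 1.0734816411684391 216 h [ 0.0566  0.9984 -0.    ]
```

```bash
python3 -m crank '[[[0.0223,-0.0047,0],[0,0,8.06],0],[[0.0223,-0.0047,0],[0,0,8.06],0],[[0.0223,-0.0047,0],[0,0,8.06],0],[[0.0223,-0.0047,0],[0,0,8.06],0],[[0.0223,-0.0047,0],[0,0,8.06],0],[[0.0223,-0.0047,0],[0,0,8.06],0],[[0.0223,-0.0047,0],[0,0,8.06],0],[[0.0223,-0.0047,0],[0,0,8.06],0],[[0,0,-0.02],[-3.45,-6.32,0],0],[[0,0,-0.02],[-3.45,-6.32,0],0],[[0,0,-0.02],[-3.45,-6.32,0],0],[[0,0,-0.02],[-3.45,-6.32,0],0]]' | grep tool
python3 -m crank '[[[0,0,-0.03],[0,0,0],0],[[0,0,-0.01],[0,0,0],0],[[0,0,0],[0,0,0],0],[[0,0,0],[0,0,0],0]]'
```

```text
tool_pos: [0.6689, -0.1106, 0.1489]
clock: 18.45
tool_pos: [0.6726, -0.1132, 0.1131]
orientation: [178.1, -23.8, -29.7]
force: [-0.1, -0.5, -0.5]
opening: 0.0439
gripper_force: 0.0
```

```bash
python3 -c "
from plant import ctrl
o=ctrl.get_obs();print(o['joint_pos'].round(1),o['tool_pos'].round(4),o['orientation'].round(1))"
```

```text
[  9.9  15.9 -42.8  51.2 -21.3   3.3] [ 0.6726 -0.1132  0.1131] [178.1 -23.8 -29.7]
```

```bash
cat > rot.py <<'E'
import sys,numpy as np
from scipy.spatial.transform import Rotation as R
from plant import ctrl
# args: tilt_deg  tiltdir_deg(world azimuth body leans to)  yaw  -> rotvec from measured pose
t,a,y=map(float,sys.argv[1:4]); a=np.radians(a)
D=R.from_rotvec(np.radians(t)*np.array([-np.sin(a),np.cos(a),0]))*R.from_euler("xyz",[180,0,y],degrees=True)
o=ctrl.get_obs(); C=R.from_euler("xyz",o["orientation"],degrees=True)
print("rotvec",np.degrees((D*C.inv()).as_rotvec()).round(2),"pos",o["tool_pos"].round(4),"q",o["joint_pos"].round(1))
E
python3 rot.py 12 151.3 -28.7
```

```text
rotvec [7.34 9.44 1.6 ] pos [ 0.6726 -0.1132  0.1131] q [  9.9  15.9 -42.8  51.2 -21.3   3.3]
```

```bash
python3 -m crank '[[[-0.002,0.007,0],[1.84,2.36,0.4],0],[[-0.002,0.007,0],[1.84,2.36,0.4],0],[[-0.002,0.007,0],[1.84,2.36,0.4],0],[[-0.002,0.007,0],[1.84,2.36,0.4],0],[[0,0,0],[0,0,0],0],[[0,0,0],[0,0,0],0]]' >/dev/null; python3 rot.py 12 151.3 -28.7
```

```text
rotvec [0.37 0.61 0.13] pos [ 0.6666 -0.0869  0.1152] q [ 13.7  19.  -24.2  14.  -38.2  37.1]
```

```bash
python3 -m crank '[[[-0.001,0.001,-0.02],[0.4,0.6,0.1],0],[[-0.001,0.0005,-0.02],[0,0,0],0],[[0,0,-0.01],[0,0,0],0],[[0,0,0],[0,0,0],0],[[0,0,0],[0,0,0],0]]' >/dev/null; python3 rot.py 12 151.3 -28.7
```

```text
rotvec [-0.01 -0.11  0.  ] pos [ 0.6638 -0.0859  0.0648] q [ 13.4  22.4 -27.1  15.  -32.6  35.8]
```

```bash
python3 -m crank '[[[0.0005,0.0005,-0.006],[0,0,0],0],[[0,0,-0.0045],[0,0,0],0],[[0,0,0],[0,0,0],0],[[0,0,0],[0,0,0],-1],[[0,0,0],[0,0,0],-1],[[0,0,0],[0,0,0],-1],[[0,0,0],[0,0,0],-1],[[0,0,0],[0,0,0],-1]]'
```

```text
clock: 20.35
tool_pos: [0.6647, -0.0852, 0.0546]
orientation: [-180.0, -11.9, -28.7]
force: [-0.0, -0.1, 0.2]
opening: 0.0178
gripper_force: 29.9
```

```bash
python3 -m crank '[[[0,0,0.04],[0,0,0],-1],[[0,0,0.04],[0,0,0],-1],[[0,0,0.04],[2.88,5.26,0],-1],[[0,0,0.025],[2.88,5.26,0],-1],[[-0.0234,-0.0052,0],[0,0,-8.06],-1],[[-0.0234,-0.0052,0],[0,0,-8.06],-1],[[-0.0234,-0.0052,0],[0,0,-8.06],-1],[[-0.0234,-0.0052,0],[0,0,-8.06],-1],[[-0.0234,-0.0052,0],[0,0,-8.06],-1],[[-0.0234,-0.0052,0],[0,0,-8.06],-1],[[-0.0234,-0.0052,0],[0,0,-8.06],-1],[[-0.0234,-0.0052,0],[0,0,-8.06],-1]]' >/dev/null
python3 -m crank '[[[0,0,0],[7.5,-0.4,0],-1],[[0,0,0],[7.5,-0.4,0],-1],[[0,0,0],[0,0,0],-1],[[0,0,0],[0,0,0],-1]]'
python3 rot.py 15 -93.1 -93.1; python3 look.py w6;  python3 meas.py w6 .478 -.125 .19; python3 meas.py w6 .482 -.047 .07
```

```text
clock: 21.95
tool_pos: [0.4772, -0.1291, 0.1954]
orientation: [179.8, 14.5, -93.5]
force: [-0.0, 0.3, -2.4]
opening: 0.0174
gripper_force: 29.9
rotvec [ 0.5  -0.26  0.34] pos [ 0.4772 -0.1291  0.1954] q [ -4.6   8.2 -15.4 -15.7 -67.7   7.3]
w6 n 1094 cen(arbor) [ 0.4769 -0.1289  0.185 ] len 0.10854695743508651 arbor yaw 176.02415905436823 dz -0.008987602689085172 disc ax -0.008805215325668622 0.008735007899521566 mid [ 0.4769 -0.1289  0.185 ] circ off [-0.0015  0.0019] R 0.024402244647638262 line deg(+away) 2.6168893836296387 268 h [ 0.0693  0.9976 -0.    ]Traceback (most recent call last):
  File "meas.py", line 28, in <module>
    rotor(sys.argv[1],(float(sys.argv[2]),float(sys.argv[3])),*map(float,sys.argv[4:]))
    ~~~~~^^^^^^^^^^^^^^^^^^^^^^^^^^^^^^^^^^^^^^^^^^^^^^^^^^^^^^^^^^^^^^^^^^^^^^^^^^^^^^
  File "meas.py", line 16, in rotor
    alo,ahi=np.percentile(ax,[1,99])
            ~~~~~~~~~~~~~^^^^^^^^^^^
    return _quantile_unchecked(
        a, q, axis, out, overwrite_input, method, keepdims, weights)
    return _ureduce(a,
                    func=_quantile_ureduce_func,
    ...<5 lines>...
                    overwrite_input=overwrite_input,
                    method=method)
    r = func(a, **kwargs)
    result = _quantile(arr,
                       quantiles=q,
    ...<2 lines>...
                       out=out,
                       weights=wgt)
    slices_having_nans = np.isnan(arr[-1, ...])
                                  ~~~^^^^^^^^^
IndexError: index -1 is out of bounds for axis 0 with size 0
```

View pics/w6.png

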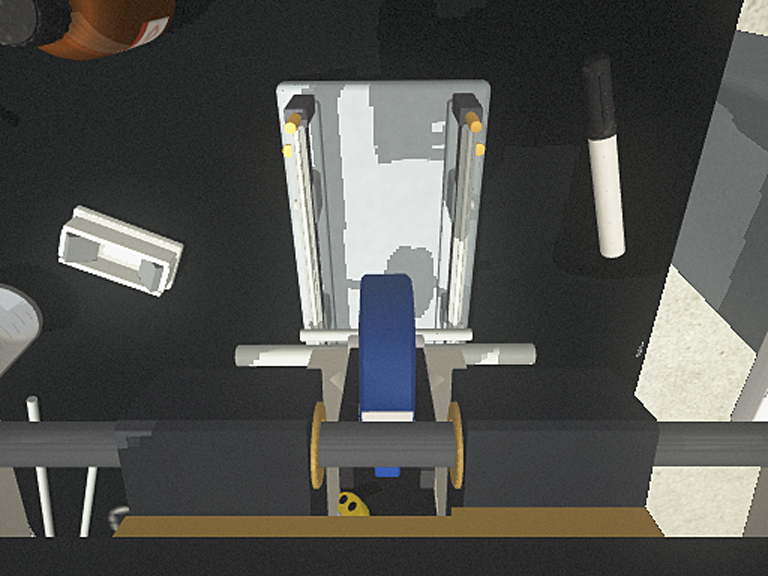

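```bash
python3 - <<'E'
from h import *
np.set_printoptions(precision=4,suppress=True)
p,W,z=cloud("w6")
for u,v in ((310,335),(340,335),(345,335),(430,335),(460,335),(387,470),(380,465),(300,120),(475,125)):
    print((u,v),W[int(v/1.5),int(u/1.5)])
for y in (-.048,-.1,.04): print(proj(z,[[.482,y,.074],[.482,y,.1]])*1.5)
E
python3 look.py s2 scene
python3 - <<'E'
from h import *
p,W,z=cloud("s2"); cv2.imwrite("pics/s2c.png",cv2.resize(p[170:300,180:360],None,fx=4,fy=4,interpolation=cv2.INTER_CUBIC))
E
```

```text
(310, 335) [ 0.5298 -0.0532  0.0724]
(340, 335) [ 0.5108 -0.0518  0.0722]
(345, 335) [ 0.5072 -0.0507  0.0711]
(430, 335) [ 0.4537 -0.0483  0.0722]
(460, 335) [ 0.4348 -0.0477  0.073 ]
(387, 470) [0.4863 0.0478 0.0987]
(380, 465) [ 0.4753 -0.1761  0.269 ]
(300, 120) [ 0.5169 -0.1842  0.063 ]
(475, 125) [ 0.4306 -0.181   0.0792]
[[384.6505 338.7899]
 [384.7132 366.4531]]
[[379.1137 268.5336]
 [378.7364 293.3607]]
[[392.1186 433.5526]
 [392.6449 463.4538]]
```

View pics/s2c.png

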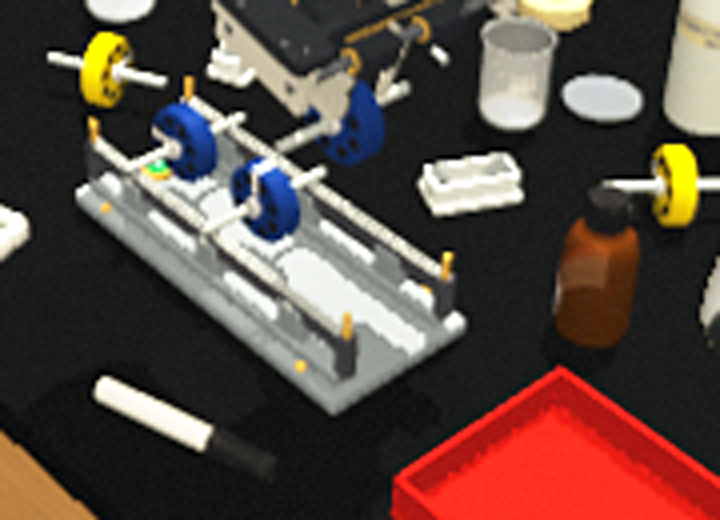

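The scene crop shows A at (185,140), turned, and B at (265,195) with its line up, both on the edges. C is held above its slot and the bottle stands clear at (595,270). Lowering C.

```bash
python3 -m crank '[[[0,0,-0.03],[0.5,-0.26,0.34],-1],[[0,0,-0.03],[0,0,0],-1],[[0,0,-0.03],[0,0,0],-1],[[0,0,-0.013],[0,0,0],-1],[[0,0,-0.005],[0,0,0],-1],[[0,0,0],[0,0,0],-1],[[0,0,0],[0,0,0],-1]]' | egrep 'tool|force'
python3 -m crank '[[[0,0,-0.002],[0,0,0],-1],[[0,0,0],[0,0,0],-1]]' | egrep 'tool|force'
python3 -m crank '[[[0,0,-0.0015],[0,0,0],-1],[[0,0,0],[0,0,0],-1],[[0,0,0],[0,0,0],-1]]' | egrep 'tool|force'; python3 rot.py 15 -93.1 -93.1
```

```text
tool_pos: [0.4784, -0.1275, 0.089]
force: [-0.4, 0.6, -1.4]
gripper_force: 29.9
tool_pos: [0.4779, -0.1277, 0.0865]
force: [0.4, 0.0, -1.5]
gripper_force: 29.9
tool_pos: [0.4775, -0.1277, 0.0843]
force: [-0.3, -0.3, -1.8]
gripper_force: 29.9
rotvec [-0.06  0.07 -0.19] pos [ 0.4775 -0.1277  0.0843] q [ -5.2  15.3 -22.  -18.6 -54.7  13.4]
```

```bash
python3 -m crank '[[[0,0,-0.0015],[0,0,0],-1],[[0,0,0],[0,0,0],-1],[[0,0,0],[0,0,0],-1]]' | egrep 'tool|force'
python3 -m crank '[[[0,0,-0.001],[0,0,0],-1],[[0,0,0],[0,0,0],-1],[[0,0,0],[0,0,0],-1]]' | egrep 'tool|force'
```

```text
tool_pos: [0.4777, -0.1277, 0.0829]
force: [-0.3, 0.1, -0.5]
gripper_force: 29.9
tool_pos: [0.4779, -0.1277, 0.0822]
force: [-0.0, 0.5, 4.2]
gripper_force: 29.9
```

```bash
python3 -m crank '[[[0,0,0.0003],[0,0,0],-1],[[0,0,0],[0,0,0],0],[[0,0,0],[0,0,0],0],[[0,0,0],[0,0,0],0],[[0,0,0.03],[0,0,0],0],[[0,0,0.04],[0,0,0],0],[[0,0,0.04],[0,0,0],0],[[0,0,0.02],[-7.5,0.4,0],0],[[0,0.03,0],[-7.5,0.4,0],0],[[0.002,0.045,0],[0,0,0],0],[[0.002,0.045,0],[0,0,0],0],[[0.002,0.045,0],[0,0,0],0]]' | grep tool
python3 -m crank '[[[0.002,0.045,0],[0,0,0],0],[[0,0.04,0],[0,0,0],0],[[0,0,0],[0,0,0],0],[[0,0,0],[0,0,0],0]]'
python3 look.py w7;  python3 meas.py w7 .478 -.125 .07; python3 meas.py w7 .482 -.047 .07;  python3 meas.py w7 .487 .044 .07
```

```text
tool_pos: [0.4827, 0.0374, 0.2121]
clock: 25.45
tool_pos: [0.4849, 0.1213, 0.2115]
orientation: [179.9, 0.4, -92.8]
force: [0.0, -0.0, 0.7]
opening: 0.0443
gripper_force: 0.0
w7 n 278 cen(arbor) [ 0.4839 -0.0117  0.065 ] len 0.09410405714936262 arbor yaw 177.29542280829736 dz 0.0004266593254243314 disc ax -0.008080783940912642 0.009104124574156776 mid [ 0.4834 -0.0117  0.065 ] circ off [0.0401 0.0143] R 0.010861669492906003 line deg(+away) 83.114461080167 7 h [ 0.0472  0.9989 -0.    ]
w7 n 873 cen(arbor) [0.4865 0.0447 0.0721] len 0.10871210079056418 arbor yaw 176.70662551230427 dz 0.0007582690337340964 disc ax -0.008220344097793727 0.008940047794453437 mid [0.4861 0.0447 0.0721] circ off [ 0.0002 -0.0019] R 0.028784030105701408 line deg(+away) 86.76619628907525 34 h [ 0.0574  0.9983 -0.    ]meas.py:10: RuntimeWarning: Mean of empty slice.
  m=P.mean(0); d=np.linalg.svd(P-m)[2][0]; e=np.linalg.norm((P-m)-np.outer((P-m)@d,d),axis=1); P=P[e<max(.006,2*np.median(e))]
  ret = um.true_divide(
  return _methods._mean(a, axis=axis, dtype=dtype,
  ret = ret.dtype.type(ret / rcount)
Traceback (most recent call last):
  File "meas.py", line 28, in <module>
    rotor(sys.argv[1],(float(sys.argv[2]),float(sys.argv[3])),*map(float,sys.argv[4:]))
    ~~~~~^^^^^^^^^^^^^^^^^^^^^^^^^^^^^^^^^^^^^^^^^^^^^^^^^^^^^^^^^^^^^^^^^^^^^^^^^^^^^^
  File "meas.py", line 12, in rotor
    s=(P-m)@d; lo,hi=np.percentile(s,[.5,99.5]); cen=m+d*(lo+hi)/2
                     ~~~~~~~~~~~~~^^^^^^^^^^^^^
IndexError: index -1 is out of bounds for axis 0 with size 0
```

View pics/w7.png

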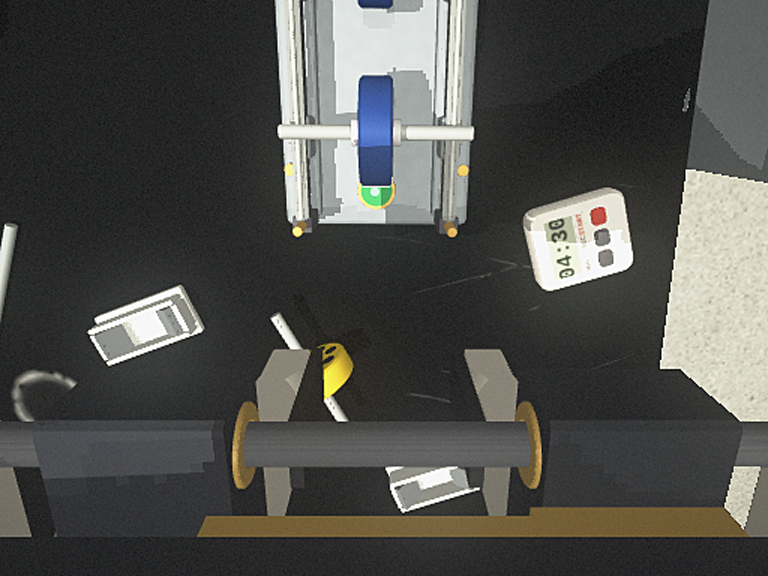

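The wrist view shows rotor A at (376,130), its line turned away from the top to about 87°. B and C are above the frame, so I'll move over and check them by numbers.

```bash
python3 -m crank '[[[0,-0.045,0],[0,0,-0.3],0],[[0,-0.045,0],[0,0,0],0],[[0,-0.045,0],[0,0,0],0],[[0,0,0],[0,0,0],0],[[0,0,0],[0,0,0],0]]' | grep tool
python3 look.py w8;  python3 meas.py w8 .478 -.127 .07 2>&1 | tail -1; python3 meas.py w8 .482 -.048 .07 2>&1 | tail -1
```

```text
tool_pos: [0.4849, -0.0167, 0.212]
w8 n 963 cen(arbor) [ 0.477  -0.1255  0.0722] len 0.1082916584572734 arbor yaw 176.86297590737868 dz 0.0032566265844047484 disc ax -0.008442948336903417 0.008876071879896405 mid [ 0.4768 -0.1254  0.0722] circ off [-0.0002 -0.002 ] R 0.028843494553288176 line deg(+away) 1.5994892400338916 240 h [ 0.0547  0.9985 -0.    ]
w8 n 731 cen(arbor) [ 0.4817 -0.0483  0.0722] len 0.10902640164922242 arbor yaw 176.9071154544569 dz 0.0034294665757387 disc ax -0.008192993112899703 0.009027134158189423 mid [ 0.4813 -0.0483  0.0722] circ off [ 0.0003 -0.0019] R 0.02878173669213146 line deg(+away) 2.1302384013324644 204 h [ 0.054   0.9985 -0.    ]
```

B and C stand with their lines within about 2° of up, 77 mm apart. Picking up A.

```bash
python3 -m crank '[[[0.0008,0.031,0],[0,0,0],0],[[0.0007,0.0305,0],[0,0,0],0],[[0,0,-0.04],[0,0,0],0],[[0,0,-0.04],[0,0,0],0],[[0,0,-0.03],[0,0,0],0],[[0,0,0],[0,0,0],0],[[0,0,0],[0,0,0],0]]'
```

```text
clock: 26.75
tool_pos: [0.4871, 0.0475, 0.1024]
orientation: [179.9, 0.4, -93.1]
force: [1.1, 0.2, 0.7]
opening: 0.0438
gripper_force: 0.0
```

```bash
python3 -m crank '[[[-0.0005,-0.002,-0.012],[0,0,0],0],[[0,0,-0.007],[0,0,0],0],[[0,0,0],[0,0,0],0],[[0,0,0],[0,0,0],-1],[[0,0,0],[0,0,0],-1],[[0,0,0],[0,0,0],-1],[[0,0,0],[0,0,0],-1],[[0,0,0],[0,0,0],-1]]'
python3 - <<'E'
from h import *
# tray: fit outer rectangle from scene points on wall tops, both views
P=[]
for n in ("scene","side"):
    p,W,z=cloud(n);q=cv2.cvtColor(p,cv2.COLOR_BGR2HSV).astype(int)
    m=((q[...,0]<6)|(q[...,0]>174))&(q[...,1]>180)&(W[...,1]<-.2)&(W[...,2]>.028)&(W[...,2]<.04)&(W[...,0]<.6)
    P.append(W[m]); print(n,cv2.minAreaRect((W[m][:,:2]*1e3).astype(np.float32)))
P=np.vstack(P); print(cv2.minAreaRect((P[:,:2]*1e3).astype(np.float32)))
E
```

```text
clock: 27.55
tool_pos: [0.4865, 0.0451, 0.0832]
orientation: [180.0, 0.5, -93.2]
force: [-1.0, 0.2, 2.0]
opening: 0.0178
gripper_force: 30.0
scene ((451.87042236328125, -343.9839782714844), (150.88670349121094, 152.5850372314453), 86.33203887939453)
side ((454.7130432128906, -338.93426513671875), (155.80670166015625, 148.96484375), 86.31575775146484)
((452.46527099609375, -340.1046447753906), (158.8011016845703, 152.9344024658203), 86.16636657714844)
```

```bash
python3 -m crank '[[[0,0,0.03],[0,0,0],-1],[[0,0,0.045],[0,0,0],-1],[[0,0,0.045],[0,0,0],-1],[[-0.0042,-0.0482,0],[0,0,0],-1],[[-0.0042,-0.0482,0],[0,0,0],-1],[[-0.0042,-0.0482,0],[0,0,0],-1],[[-0.0042,-0.0482,0],[0,0,0],-1],[[-0.0042,-0.0482,0],[0,0,0],-1],[[-0.0042,-0.0482,0],[0,0,0],-1],[[-0.0042,-0.0482,0],[0,0,0],-1],[[-0.0042,-0.0482,0],[0,0,0],-1]]'
python3 -m crank '[[[0,0,-0.04],[0,0,0],-1],[[0,0,-0.04],[0,0,0],-1],[[0,0,-0.03],[0,0,0],-1],[[0,0,-0.02],[0,0,0],-1],[[0,0,0],[0,0,0],-1],[[0,0,0],[0,0,0],-1]]'
```

```text
clock: 28.65
tool_pos: [0.4518, -0.3423, 0.2025]
orientation: [179.9, 0.5, -93.2]
force: [2.7, 0.4, -2.0]
opening: 0.018
gripper_force: 30.0
clock: 29.25
tool_pos: [0.4527, -0.3406, 0.073]
orientation: [179.9, 0.5, -93.2]
force: [0.1, -0.1, -3.0]
opening: 0.0176
gripper_force: 30.0
```

```bash
python3 -m crank '[[[0,0,-0.012],[0,0,0],-1],[[0,0,-0.008],[0,0,0],-1],[[0,0,0],[0,0,0],-1]]' | egrep 'tool|force'
for i in 1 2 3; do python3 -m crank '[[[0,0,-0.0015],[0,0,0],-1],[[0,0,0],[0,0,0],-1]]' | egrep 'tool|force'; done
```

```text
tool_pos: [0.4521, -0.3402, 0.0521]
force: [-0.5, 0.8, -1.8]
gripper_force: 30.0
tool_pos: [0.4529, -0.3406, 0.0516]
force: [0.4, -0.2, -2.2]
gripper_force: 30.0
tool_pos: [0.4528, -0.3406, 0.05]
force: [0.7, 0.0, -2.0]
gripper_force: 30.0
tool_pos: [0.4526, -0.3405, 0.0483]
force: [0.4, -0.3, -2.2]
gripper_force: 30.0
```

Within 2 mm of the floor. Lower a touch, release, retreat and check.

```bash
python3 -m crank '[[[0,0,-0.001],[0,0,0],-1],[[0,0,0],[0,0,0],0],[[0,0,0],[0,0,0],0],[[0,0,0],[0,0,0],0],[[0,0,0.03],[0,0,0],0],[[0,0,0.04],[0,0,0],0],[[0,0,0.05],[0,0,0],0],[[0,0.04,0.02],[0,0,0],0],[[0,0.04,0],[0,0,0],0],[[0,0,0],[0,0,0],0],[[0,0,0],[0,0,0],0],[[0,0,0],[0,0,0],0]]'
cat > fin.py <<'E'
from h import *
import sys
np.set_printoptions(precision=4,suppress=True)
p,W,z=cloud(sys.argv[1]);q=cv2.cvtColor(p,cv2.COLOR_BGR2HSV).astype(int)
b=(q[...,0]>105)&(q[...,0]<130)&(q[...,1]>110)&(W[...,2]>.004)&(W[...,2]<.12)&(W[...,0]<.6)&(W[...,1]<.1)
k,l,s,c=cv2.connectedComponentsWithStats(b.astype(np.uint8),connectivity=8)
for i in range(1,k):
    if s[i,4]>30: print(sys.argv[1],s[i,4],W[l==i].mean(0),W[l==i].min(0),W[l==i].max(0))
E
python3 look.py w9; python3 fin.py w9; python3 look.py s9 scene; python3 fin.py s9; python3 look.py s10 scene; python3 fin.py s10
```

```text
clock: 31.35
tool_pos: [0.4528, -0.2609, 0.1874]
orientation: [179.9, 0.5, -93.2]
force: [0.6, -0.3, -0.6]
opening: 0.0442
gripper_force: 0.0
w9 898 [ 0.4521 -0.3494  0.0598] [ 0.4428 -0.37    0.0404] [ 0.4612 -0.3334  0.0651]
w9 478 [ 0.4759 -0.1379  0.0952] [ 0.467  -0.1477  0.0885] [ 0.485  -0.1268  0.0998]
w9 46 [ 0.476  -0.1192  0.0974] [ 0.4682 -0.1247  0.0801] [ 0.486  -0.1017  0.0993]
s9 38 [ 0.4734 -0.0324  0.0824] [ 0.4665 -0.0428  0.0635] [ 0.4869 -0.0223  0.101 ]
s9 140 [ 0.4755 -0.0654  0.0779] [ 0.4688 -0.0774  0.0461] [ 0.4884 -0.0402  0.1019]
s9 50 [ 0.4693 -0.1106  0.0836] [ 0.4649 -0.1204  0.0622] [ 0.4833 -0.0996  0.1018]
s9 159 [ 0.4707 -0.1427  0.0781] [ 0.4644 -0.1553  0.0444] [ 0.4838 -0.1166  0.1021]
s9 280 [ 0.4451 -0.3489  0.0473] [ 0.4391 -0.3703  0.0082] [ 0.4571 -0.3159  0.0666]
s10 39 [ 0.4734 -0.0322  0.083 ] [ 0.4669 -0.0424  0.065 ] [ 0.4868 -0.0202  0.1008]
s10 141 [ 0.4755 -0.0653  0.0778] [ 0.4673 -0.0776  0.047 ] [ 0.4878 -0.0404  0.1002]
s10 46 [ 0.469  -0.111   0.0839] [ 0.4643 -0.1206  0.0624] [ 0.4835 -0.1006  0.101 ]
s10 158 [ 0.4707 -0.1427  0.0782] [ 0.4642 -0.1545  0.0459] [ 0.4833 -0.1142  0.1024]
s10 282 [ 0.4452 -0.349   0.0473] [ 0.4392 -0.3701  0.0094] [ 0.4579 -0.3158  0.0661]
```

```bash
python3 -m crank '[[[0,0.04,0.03],[0,0,0],0],[[0.005,0.045,0],[0,0,0],0],[[0.005,0.045,0],[0,0,0],0],[[0.005,0.045,0],[0,0,0],0],[[0.005,0.045,0],[0,0,0],0],[[0.005,0.04,0],[0,0,0],0],[[0,0,0],[0,0,0],0],[[0,0,0],[0,0,0],0],[[0,0,0],[0,0,0],0],[[0,0,0],[0,0,0],0]]' | egrep "tool|clock"
python3 look.py w10;  python3 meas.py w10 .478 -.127 .07 2>&1 | tail -1; python3 meas.py w10 .482 -.048 .07 2>&1 | tail -1; python3 look.py s11 scene; python3 fin.py s11
```

```text
clock: 32.5
tool_pos: [0.4776, -0.0017, 0.2172]
w10 n 978 cen(arbor) [ 0.4769 -0.1254  0.0722] len 0.10894547411548716 arbor yaw 176.98535905149674 dz -0.0021965599981493495 disc ax -0.008692412077856156 0.008432768513148574 mid [ 0.4771 -0.1254  0.0722] circ off [ 0.0001 -0.0009] R 0.027785151066799747 line deg(+away) 1.2179202293272144 212 h [ 0.0526  0.9986 -0.    ]
w10 n 711 cen(arbor) [ 0.4818 -0.0482  0.0722] len 0.10860568687495098 arbor yaw 176.5389302040662 dz 0.0024382741631142086 disc ax -0.008232775750696213 0.008984860465028367 mid [ 0.4814 -0.0482  0.0722] circ off [ 0.0002 -0.0017] R 0.028534311599116697 line deg(+away) 1.6292969904476444 178 h [ 0.0604  0.9982 -0.    ]
s11 40 [ 0.4735 -0.0322  0.0823] [ 0.468  -0.0412  0.061 ] [ 0.4859 -0.0198  0.1006]
s11 140 [ 0.4754 -0.0652  0.0775] [ 0.4683 -0.0773  0.0444] [ 0.4892 -0.0416  0.1012]
s11 48 [ 0.4693 -0.1102  0.0831] [ 0.4641 -0.1212  0.0601] [ 0.4815 -0.1007  0.1006]
s11 158 [ 0.4707 -0.1429  0.0782] [ 0.464  -0.1563  0.045 ] [ 0.484  -0.1196  0.1009]
s11 282 [ 0.4452 -0.3489  0.0473] [ 0.4393 -0.37    0.0085] [ 0.4584 -0.3152  0.0671]
```

```bash
python3 -c "
from plant import close_job
print(close_job())"
```

```text
the job is handed in; nothing more can be done
None
```

I handed the job in at about 32.6 s: the rotor that turned by itself is at rest in the red reject tray, and the two balanced ones stand 77 mm apart on the knife edges with their index lines within about 2° of up; I have not seen the judge's result, and the bottle, beaker and flask were not re-measured at the end, though nothing touched them that I could see.

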